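# Load a flanged sample carrier flange-down under the lip of a hooded stage

### The job

Swing the black hood of the sample stage up and back past its spring's over-centre point so that it stays open by itself. Then take the flanged sample carrier from its sloping rest and seat it flange-down in the round pocket of the stage, the far edge of the flange tucked under the steel lip, flat on the pocket floor with its body upright. Do it gently, without forcing the carrier, let go of it, leave the hood open, and do not knock the marker or the beaker about.

Things in the scene. Friction and masses are not known exactly. Their poses are not given: they have to be found in the camera images.
- stage: Fixed sample stage: aluminium plate 130 x 112 x 22 mm high with a round pocket in the middle of its top and a black hood hinged over it. Origin: centre of the plate's underside, on the worktop; z up, x from the front edge (robot side) through the pocket to the hinge at the back.
- pocket (a point): Centre of the pocket floor, 17 mm above the worktop; axes as the stage. The pocket is 51 mm in diameter and 5 mm deep: 1.5 mm play round the flange.
- lip (a point): Middle of the edge of the steel lip behind the pocket, on its underside: 20.5 mm from the pocket centre along stage +x, 9.5 mm above the floor. The lip (22 mm wide, 4 mm thick) overhangs the pocket by 5 mm, to the back wall. A level flange cannot enter: lean the carrier's top about 15 degrees to the back, push the far flange edge under the lip until it touches the wall, then let the front down.
- hood (a joint): Hood angle in rad: 0 shut over the pocket, grows as the front swings up and back, 1.75 at the open stop. Gravity and a spring push it shut below about 0.9 and open beyond; the lift takes about 4 N at the bar. It counts as open above 1.5.
- hood_hinge (a point): A point on the hood's hinge axis (which runs along the stage's y): 60 mm behind the pocket centre, 22 mm above the worktop.
- hood_bar (a point): Middle of the steel bow handle on the hood's roof: a round bar 10 mm thick along the stage's y, 62 mm clear between its posts, its axis 33 mm off the roof. Hood shut: 90 mm in front of the hinge axis and 108 mm above it. The hood is 107 mm deep, 100 wide, 72 high; the bar is 25 mm behind its front wall.
- rest: Fixed grey plastic rest, base 100 x 60 x 8 mm, about 60 mm high; origin on the worktop near the base's middle, z up. The carrier lies along its x in two V supports, the flange end at +x and 30 degrees lower, the flange against a stop. They hold the flange's rim and the last 10 mm of the body from below; the body between is free.
- carrier: Loose aluminium sample carrier, 0.1 to 0.2 kg: flange 48 mm across, 6 mm thick, on a round body 28 mm across; 60 mm long in all. Origin: centre of the flange's free face; z from flange to body end. It starts with z 60 degrees off vertical; grip the body 36 mm from the origin with the tool tilted about 40 degrees towards the axis: then 20 degrees the other way bring it upright.
- marker: Bystander: a marker pen 127 mm long, 17 mm thick, lying on the worktop between stage and rest; origin at the middle of its underside.
- beaker: Bystander: a glass beaker 55 mm across, 70 mm high, on the right; origin at the centre of its underside.

How it is judged:
By the outcome, as a careful person would: the job done as asked, in the order asked, and still so for the second after the job is handed in, with the robot touching nothing.
It also fails if it takes over 56 s, if anything falls off the work surface, if the arm or the gripper's body presses on something with over 40 N, if the wrist force passes 120 N, or if a joint passes its speed limit or range.

### The arm

A 6-joint arm with a two-finger parallel gripper is mounted at the origin on a cart in front of the work surface, level with it; the furniture and walls round the work are solid. World frame = base frame: x ahead of the robot, y to its left, z up, the work surface at z = 0. Lengths are in mm, angles in degrees, forces in N, time in s.
With the tool pointing down it reaches from about 350 to 850 mm from the base axis. Payload 8.1 kg.
Tool frame: the origin (TCP) lies between the finger pads; the fingertips stand 25 mm ahead of it and the grasp point (between the pads) lies 6 mm ahead of it (r.tcp_to_tips is the distance from the TCP to the fingertips, in mm); z points along the fingers, y is the line along which they close (so a half turn about z gives the same grasp; the last joint's range is limited). The gripper opens to 85 mm and grips with 20 to 120 N. Pads are 22 mm wide; open, the fingers measure 114 mm over their backs; the gripper's body (76 mm by 85 mm) begins 54 mm behind the grasp point. The pads swing forward as they close: fully open they stand 13 mm farther back than shut.
Start: joints at [67.873, 7.471, 85.268, -0, 87.261, -4.893], TCP at [177.749, 573.071, 256.292] pointing down, gripper open.
Joint ranges: [-169.43, 169.43], [-51.17, 129.36], [1.28, 143.12], [-76.62, 256.62], [0, 156.53], [-152.29, 152.29]. Speed limits (degrees/s): [136.94, 136.94, 159.86, 180, 180, 180].

### API

Orientations are given as [roll, pitch, yaw] about the fixed x, y, z axes, in that order (R = Rz(yaw) Ry(pitch) Rx(roll)).
In Python, from bench import r gives the robot as it stands.
- The arm moves only by the tool apply_moves, never from a script. Its arguments are lists of equal length, an entry for each row: "angular": the turn, a rotation vector about the world's x, y, z in units of 8 degrees (1.0 is 8 degrees), a list of three; "travel": the shift along the world's x, y, z in units of 40 mm (1.0 is 40 mm), a list of three; "jaw": the opening, from 0 (shut) to 1 (fully open). A call has 1 to 20 rows; each row shifts and turns the commanded pose from where the row before left it; what a row does not reach is not made up. A row lasts 1/8 s, in which the tool goes at most 62.5 mm and 10.7 degrees, less where a joint would pass 70% of its speed; a pose out of reach is approached as far as the arm can. A call is refused whole if a number of a shift passes 1 or a number of a turn 1, either way. A call with a gripper value outside its range is refused whole. The fingers move at their own pace and stop on an object; "force" is the grip in N (left out, the last holds). Time passes only in rows, so rows that do not move let the fingers close. It gives the time, the measured TCP pose, the force, the opening and the grip force at its end, in the units of the state.
- r.sense(): the state, without advancing time (a new reading comes with each control period).
- r.snapshot(name): name is "scene" or "side" or "wrist"; returns a dict with "color" (384x512x3 uint8, red, green, blue), "fx", "fy", "cx", "cy" (pixels), "distortion" ([k1, k2, p1, p2, k3] as OpenCV has them; the pictures are not rectified), "R" (3x3) and "t" (3): a world point X has camera coordinates R X + t; the wrist camera has in their place "mount" (4x4, takes a point from camera to tool coordinates, whose origin is the TCP and whose axes are the flange's). Camera axes: x right, y down, z forward; pixel columns grow to the right and rows downward; lengths in mm; the calibration is good to about 2 mm. A picture is of the moment at which its call begins: read the wrist's pose just before it. There is no depth.
- r.hand_in(): hands the job in; it is judged then, once.
The state is a dict: "time": time; "joint_pos": joint angles; "qd": joint speeds; "joint_efforts": joint torques, N m; "tool_pos": TCP position; "tcp_rot": TCP orientation; "ft_force": force on the tool from outside, world axes, zero at the start; "wrist_torque": the same for the moment, N m; "finger_gap": finger opening in mm; "grip_force": force on a finger pad.
Only numpy, scipy, OpenCV 4.12 (cv2) and the standard library are available. Lean on these libraries where they do the work, as an engineer would, in place of code of your own. Each camera call takes 0.05 s, during which the arm holds its last target. There are 200 camera calls.

## Working session

There is one attempt and no reset: what is moved stays moved. The work goes in short steps, Python scripts to look and compute and a tool call to move; the robot and the scene stay as the last step left them, time stands still between calls to the robot, and variables do not carry over. Pictures are saved under pics/ and viewed, at most 12 in all, crops included, and the job is handed in when it is done.

Besides the shell and the picture viewer there is one more tool, called after ">>>" as name(argument=value, ...) on one line, values as JSON. apply_moves: Moves the arm, as the interface text tells. Its arguments: {"type":"object","properties":{"angular":{"type":"array"},"travel":{"type":"array"},"jaw":{"type":"array"},"force":{"type":"number"}},"required":["angular","travel","jaw"]}

```bash
ls; mkdir -p pics; python3 - <<'E'
from bench import r
import cv2,numpy as np
s=r.sense();print({k:s[k] for k in('time','tool_pos','tcp_rot','finger_gap')})
a=r.snapshot("scene");b=r.snapshot("side")
for n,c in(("scene",a),("side",b)):
    cv2.imwrite(f"pics/{n}0.png",cv2.resize(c["color"][:,:,::-1],(800,600),interpolation=cv2.INTER_CUBIC))
    print(n,c["fx"],c["cx"],c["cy"],c["distortion"],-np.array(c["R"]).T@c["t"],np.round(c["R"],3).tolist())
E
```

```text
pics
{'time': 0.0, 'tool_pos': array([177.55808696, 572.58932806, 255.24238671]), 'tcp_rot': array([-1.79893251e+02, -1.00536188e-02,  1.62764100e+02]), 'finger_gap': 85.60361960863091}
scene 431.52816158392864 254.84874614883398 190.40723891976822 [-0.03679947  0.          0.          0.          0.        ] [ 121.18607923 -452.42473966  860.51650805] [[0.748, -0.663, -0.012], [-0.508, -0.561, -0.654], [0.427, 0.495, -0.757]]
side 453.6896566702752 254.97595823922128 187.59572137792225 [-0.0294428  0.         0.         0.         0.       ] [ 230.63118771 -967.16520243  570.28922536] [[0.955, -0.295, 0.001], [-0.121, -0.392, -0.912], [0.27, 0.871, -0.41]]
```

View pics/scene0.png

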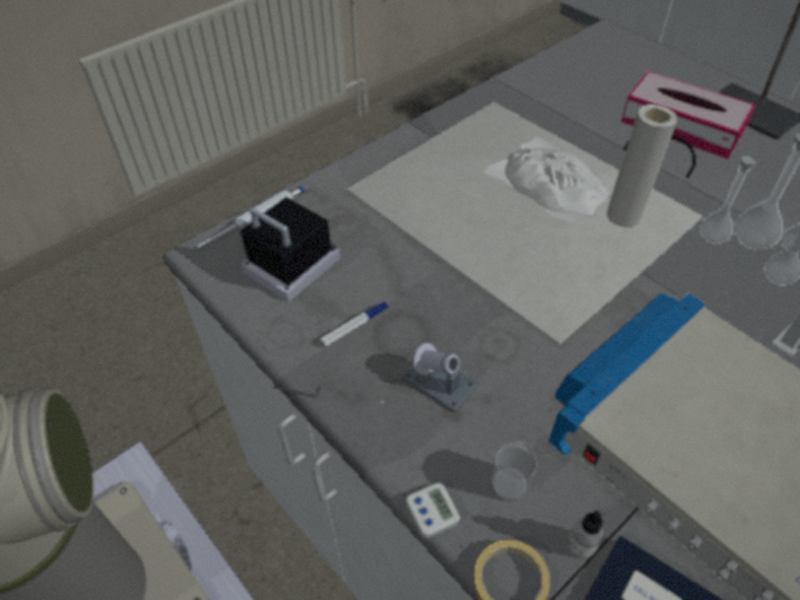

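View pics/side0.png

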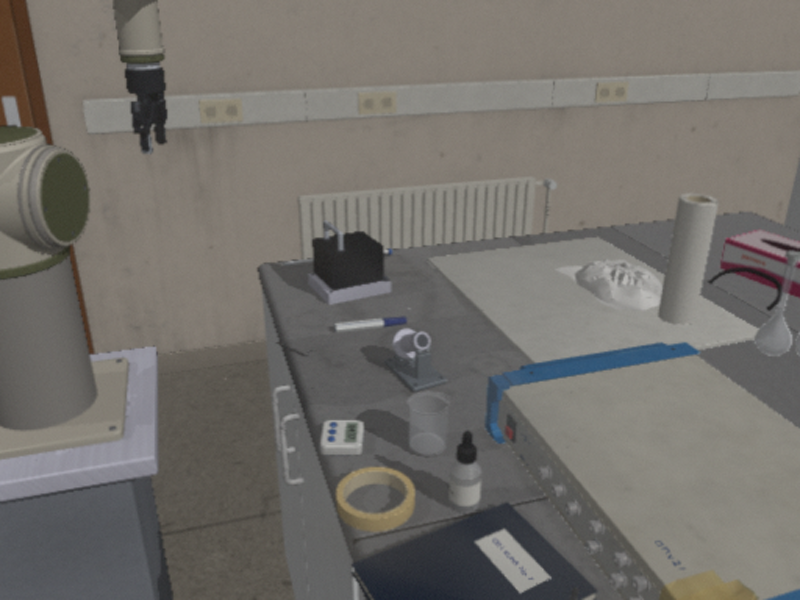

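The scene view shows the stage with its hood around (290,245) and the bar at about (255,210)-(288,240). The marker is at (355,325), the carrier and rest at (440,370), and the beaker at (515,470). The side view shows the same items, with the hood at (348,262) and the carrier at (412,345). Next I'll enlarge the stage and rest from both cameras.

```bash
python3 - <<'E'
from bench import r
import cv2,numpy as np
a=r.snapshot("scene")["color"];b=r.snapshot("side")["color"]
def crop(im,x,y):  # 80x60 ->400x300 (x5)
    return cv2.resize(im[y:y+60,x:x+80],(400,300),interpolation=cv2.INTER_CUBIC)
m=np.vstack([np.hstack([crop(a,145,128),crop(a,245,208)]),np.hstack([crop(b,185,140),crop(b,235,195)])])
m=np.clip(m.astype(float)*1.5,0,255).astype(np.uint8)
cv2.imwrite("pics/mos.png",m[:,:,::-1])
E
```

```text
(no output)
```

View pics/mos.png

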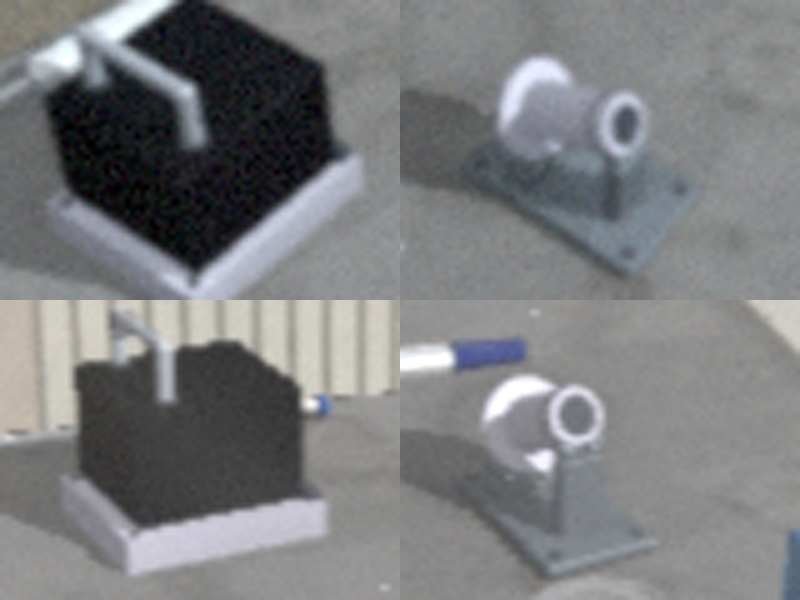

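The crops give clear corners for the stage plate, the bar ends, the rest base corners, and the carrier end ring at (622,122) in the scene crop and (577,415) in the side crop. I'll fit the poses from these.

```bash
cat >h.py <<'E'
import cv2,numpy as np
from bench import r
from scipy.optimize import least_squares
from scipy.spatial.transform import Rotation as Ro
def cam(n):
    c=r.snapshot(n);K=np.array([[c["fx"],0,c["cx"]],[0,c["fy"],c["cy"]],[0,0,1.]])
    if "R" in c: R,t=np.array(c["R"]),np.array(c["t"])
    else:
        s=r.sense();T=np.eye(4);T[:3,:3]=Ro.from_euler('xyz',s["tcp_rot"],degrees=True).as_matrix();T[:3,3]=s["tool_pos"]
        W=np.linalg.inv(T@np.array(c["mount"]));R,t=W[:3,:3],W[:3,3]
    return dict(img=c["color"],K=K,d=np.array(c["distortion"]),R=R,t=t)
def proj(c,P): return cv2.projectPoints(np.atleast_2d(P).astype(float),cv2.Rodrigues(c["R"])[0],c["t"].astype(float),c["K"],c["d"])[0][:,0]
def place(p,P):
    a=np.radians(p[2]);c,s=np.cos(a),np.sin(a)
    return np.atleast_2d(P)@np.array([[c,s,0],[-s,c,0],[0,0,1]])+[p[0],p[1],0]
E
python3 - <<'E'
from h import *
A,B=cam("scene"),cam("side")
def fit(obs,p0):
    f=lambda p:np.concatenate([(proj(c,place(p,[q[0] for q in o]))-[q[1] for q in o]).ravel() for c,o in obs])
    s=least_squares(f,p0,loss='soft_l1');print(np.round(s.x,1),np.round(s.fun.reshape(-1,2),1).tolist())
    return s.x
def O(off,l): return [(P,np.array(off)+np.array(u)/5-0.4) for P,u in l]
sA=O((145,128),[((-65,-56,22),(195,275)),((-65,-56,0),(195,302)),((-65,56,22),(50,203)),((65,-56,22),(362,158)),((-30,36,130),(82,33)),((-30,-36,130),(190,92))])
sB=O((185,140),[((-65,-56,22),(125,236)),((-65,-56,0),(130,273)),((-65,56,22),(63,180)),((65,-56,22),(327,193)),((65,-56,0),(327,230)),((-30,36,130),(118,17)),((-30,-36,130),(165,53))])
fit([(A,sA),(B,sB)],[350,500,45])
rA=O((245,208),[((-50,30,0),(230,277)),((-50,-30,8),(297,185)),((50,30,8),(66,168))])
rB=O((235,195),[((-50,30,0),(150,277)),((-50,-30,8),(257,243)),((50,30,8),(60,185))])
fit([(A,rA),(B,rB)],[450,200,90])
def tri(u,v):
    f=lambda p:np.concatenate([(proj(A,p)[0]-u),(proj(B,p)[0]-v)])
    s=least_squares(f,[450,200,50]);print(np.round(s.x,1),np.round(s.fun,1))
tri(np.array([245+222/5-.4,208+122/5-.4]),np.array([235+177/5-.4,195+115/5-.4]))
tri(np.array([245+138/5-.4,208+105/5-.4]),np.array([235+120/5-.4,195+124/5-.4]))
tri(np.array([320,488])/1.5625*[1,0]+[0,0] if 0 else np.array([355,325])/1.5625,np.array([370,324])/1.5625)
tri(np.array([512,490])/1.5625,np.array([427,447])/1.5625)
E
```

```text
[519.3 297.5  10.2] [[-0.5, 3.9], [0.7, 4.0], [-1.0, -0.7], [-0.6, -0.8], [0.1, -0.6], [-1.3, -0.5], [1.1, 1.4], [0.4, 0.8], [-0.1, -0.5], [0.2, 2.0], [0.2, 1.1], [0.3, -0.5], [0.2, -0.6]]
[539.6 -57.3 460.7] [[-0.0, 1.0], [1.3, 0.1], [-1.7, -1.0], [0.2, 1.8], [0.9, -0.6], [-1.1, -1.6]]
[542.7 -78.3  69.5] [-0.  0.  0. -0.]
[530.9 -34.3  45.4] [-0.7  0.7  0.9 -0.5]
[510.  104.9  12.7] [ 0.1 -0.1 -0.2  0.1]
[ 490.  -252.8    8.3] [ 0.3 -0.3 -0.4  0.2]
```

Stage is at about (519,297) with yaw 10. The rest is at (540,-57) with yaw 101, and the carrier end at (543,-78,70). These agree with the given sizes. Next I'll go above the bar.

>>> apply_moves(angular=[[0, 0, -0.78], [0, 0, -0.78], [0, 0, -0.78], [0, 0, -0.78], [0, 0, -0.78], [0, 0, -0.78], [0, 0, -0.78], [0, 0, -0.78], [0, 0, -0.78], [0, 0, -0.78], [0, 0, 0], [0, 0, 0]], travel=[[0.78, -0.7, 0], [0.78, -0.7, 0], [0.78, -0.7, 0], [0.78, -0.7, 0], [0.78, -0.7, 0], [0.78, -0.7, 0], [0.78, -0.7, 0], [0.78, -0.7, 0], [0.78, -0.7, 0], [0.78, -0.7, 0], [0, 0, 0], [0, 0, 0]], jaw=[0.35, 0.35, 0.35, 0.35, 0.35, 0.35, 0.35, 0.35, 0.35, 0.35, 0.35, 0.35], force=25)

```text
time: 1.8
tool_pos: [489.4, 293.2, 256.1]
tcp_rot: [-180.0, -0.0, 100.4]
ft_force: [-0.2, 0.9, 0.9]
finger_gap: 30.0
grip_force: 0.0
```

```bash
python3 - <<'E'
from h import *
s=r.sense();print(s["time"],s["tool_pos"],s["tcp_rot"],s["finger_gap"],s["joint_pos"])
c=cam("wrist")
p=[519.3,297.5,10.2]
for P in[(-65,-56,22),(-65,56,22),(65,-56,22),(-30,36,130),(-30,-36,130)]: print(P,proj(c,place(p,P)))
im=c["img"].astype(float)*1.4
cv2.imwrite("pics/w1.png",cv2.resize(np.clip(im,0,255).astype(np.uint8)[:,:,::-1],(800,600)))
E
```

```text
1.8 [489.43322414 293.23180884 256.14330249] [-1.79966120e+02 -1.78938837e-02  1.00399349e+02] 29.97406988704048 [2.57626914e+01 2.95560069e+00 9.00743820e+01 2.62665972e-02
 8.69979460e+01 1.53619554e+01]
(-65, -56, 22) [[225.98215495 214.91490267]]
(-65, 56, 22) [[223.74312134 117.25912051]]
(65, -56, 22) [[336.37085139 215.27349614]]
(-30, 36, 130) [[255.90526298 149.21124945]]
(-30, -36, 130) [[255.62220413 235.81084865]]
```

View pics/w1.png

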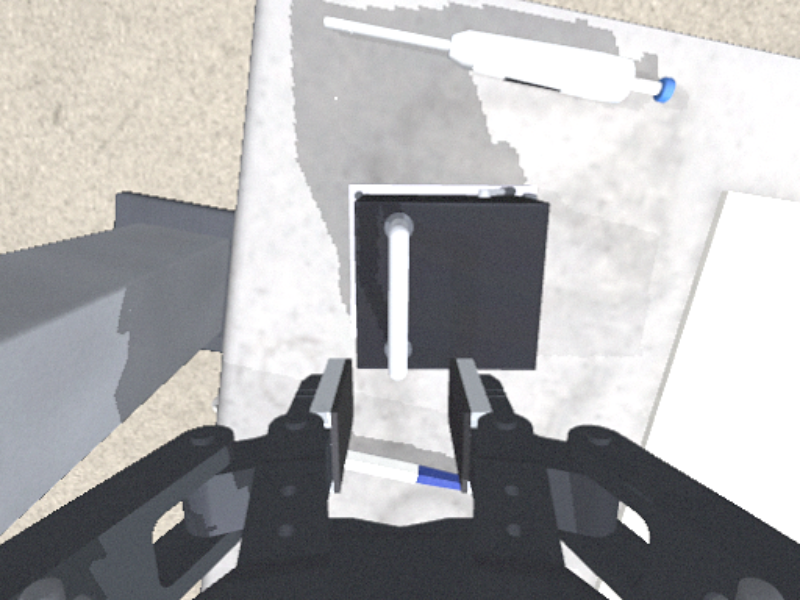

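The wrist view puts the bar at (399, 222–372) and the plate corner at (349,185), within 1–2 mm of the prediction. I'll lower the fingers around the bar and work out the arc.

>>> apply_moves(angular=[[0, 0, 0], [0, 0, 0], [0, 0, 0], [0, 0, 0], [0, 0, 0], [0, 0, 0]], travel=[[0, 0, -0.75], [0, 0, -0.75], [0, 0, -0.75], [0, 0, -0.5], [0, 0, -0.25], [0, 0, 0]], jaw=[0.26, 0.26, 0.26, 0.26, 0.26, 0.26])

```text
time: 2.6
tool_pos: [489.4, 293.3, 136.1]
tcp_rot: [-180.0, 0.0, 100.4]
ft_force: [0.9, 0.3, -0.9]
finger_gap: 22.0
grip_force: 0.0
```

```bash
python3 - <<'E'
from h import *
p=[519.3,297.5,10.2]
def T(th):
    ph=np.radians(50.2+th);b=np.radians(30*th/95)
    return place(p,(60-140.6*np.cos(ph)+6*np.sin(b),0,22+140.6*np.sin(ph)+6*np.cos(b)))[0]
q=T(0);print(q,r.sense()["tool_pos"],r.sense()["ft_force"])
L=[T(t) for t in np.linspace(0,95,20)]
print(np.round(np.diff(L,axis=0)/40,2).tolist(),L[-1])
E
```

```text
[489.77469891 292.18755984 136.02066342] [489.4305087  293.28932065 136.10306133] [ 0.89269208  0.25413933 -0.94134016]
[[0.24, 0.04, 0.19], [0.26, 0.05, 0.16], [0.27, 0.05, 0.14], [0.28, 0.05, 0.12], [0.29, 0.05, 0.09], [0.3, 0.05, 0.06], [0.3, 0.05, 0.04], [0.31, 0.05, 0.01], [0.31, 0.05, -0.02], [0.3, 0.05, -0.04], [0.3, 0.05, -0.07], [0.29, 0.05, -0.09], [0.28, 0.05, -0.12], [0.27, 0.05, -0.14], [0.26, 0.05, -0.17], [0.24, 0.04, -0.19], [0.23, 0.04, -0.21], [0.21, 0.04, -0.23], [0.19, 0.03, -0.25]] [694.93322849 329.10140566 107.43848004]
```

>>> apply_moves(angular=[[-0.035, 0.194, 0], [-0.035, 0.194, 0], [-0.035, 0.194, 0], [-0.035, 0.194, 0], [-0.035, 0.194, 0], [-0.035, 0.194, 0], [-0.035, 0.194, 0], [-0.035, 0.194, 0], [-0.035, 0.194, 0]], travel=[[0.24, 0.04, 0.19], [0.26, 0.05, 0.16], [0.27, 0.05, 0.14], [0.28, 0.05, 0.12], [0.29, 0.05, 0.09], [0.3, 0.05, 0.06], [0.3, 0.05, 0.04], [0.31, 0.05, 0.01], [0.31, 0.05, -0.02]], jaw=[0.26, 0.26, 0.26, 0.26, 0.26, 0.26, 0.26, 0.26, 0.26])

```text
time: 3.72
tool_pos: [593.3, 311.2, 170.0]
tcp_rot: [-165.9, -0.1, 100.4]
ft_force: [-0.7, -0.1, -0.8]
finger_gap: 22.1
grip_force: 0.4
```

>>> apply_moves(angular=[[-0.035, 0.194, 0], [-0.035, 0.194, 0], [-0.035, 0.194, 0], [-0.035, 0.194, 0], [-0.035, 0.194, 0], [-0.035, 0.194, 0], [-0.035, 0.194, 0], [-0.035, 0.194, 0], [-0.035, 0.194, 0], [-0.035, 0.194, 0], [0, 0, 0], [0, 0, 0]], travel=[[0.3, 0.05, -0.04], [0.3, 0.05, -0.07], [0.29, 0.05, -0.09], [0.28, 0.05, -0.12], [0.27, 0.05, -0.14], [0.26, 0.05, -0.17], [0.24, 0.04, -0.19], [0.23, 0.04, -0.21], [0.21, 0.04, -0.23], [0.19, 0.03, -0.25], [0, 0, 0], [0, 0, 0]], jaw=[0.26, 0.26, 0.26, 0.26, 0.26, 0.26, 0.26, 0.26, 0.26, 0.26, 0.26, 0.26])

```text
time: 5.22
tool_pos: [686.3, 324.8, 107.1]
tcp_rot: [-150.6, -0.2, 100.3]
ft_force: [2.9, -0.2, -1.7]
finger_gap: 21.9
grip_force: 1.2
```

```bash
python3 - <<'E'
from h import *
a=cam("scene")["img"][90:210,120:280];b=cam("side")["img"][90:210,150:310]
m=np.hstack([cv2.resize(x,(400,300),interpolation=cv2.INTER_CUBIC) for x in(a,b)])
cv2.imwrite("pics/open.png",np.clip(m*1.3,0,255).astype(np.uint8)[:,:,::-1])
E
```

```text
(no output)
```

View pics/open.png

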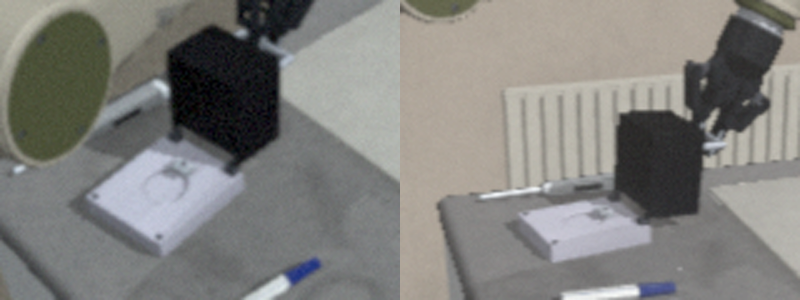

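The hood is fully upright and open, with the bar in the fingers and the pocket and lip visible. I'll back off and go to a look pose near the carrier.

>>> apply_moves(angular=[[0, 0, 0], [0, 0, 0], [0, 0, 0], [0.133, -0.738, 0], [0.133, -0.738, 0], [0.133, -0.738, 0], [0.133, -0.738, 0], [0.133, -0.738, 0]], travel=[[0.24, 0.04, 0.43], [0.49, 0.09, 0.87], [0.4, 0.07, 0.7], [0, 0, 0.5], [0, 0, 0.5], [0, 0, 0.3], [0, 0, 0.2], [0, 0, 0]], jaw=[0.26, 0.26, 0.26, 0.26, 0.6, 0.6, 0.6, 0.6])

```text
time: 6.32
tool_pos: [692.8, 317.4, 239.6]
tcp_rot: [178.9, -0.7, 100.3]
ft_force: [0.2, -0.2, 1.2]
finger_gap: 51.2
grip_force: 0.0
```

>>> apply_moves(angular=[[0.378, 0.0715, 0], [0.378, 0.0715, 0], [0.378, 0.0715, 0], [0.378, 0.0715, 0], [0.378, 0.0715, 0], [0.378, 0.0715, 0], [0.378, 0.0715, 0], [0.378, 0.0715, 0], [0.378, 0.0715, 0], [0.378, 0.0715, 0], [0.378, 0.0715, 0], [0.378, 0.0715, 0], [0.378, 0.0715, 0], [0, 0, 0]], travel=[[-0.325, -0.93, -0.1], [-0.325, -0.93, -0.1], [-0.325, -0.93, -0.1], [-0.325, -0.93, -0.1], [-0.325, -0.93, -0.1], [-0.325, -0.93, -0.1], [-0.325, -0.93, -0.1], [-0.325, -0.93, -0.1], [-0.325, -0.93, -0.1], [-0.325, -0.93, -0.1], [-0.325, -0.93, -0.1], [-0.325, -0.93, -0.1], [-0.325, -0.93, -0.1], [0, 0, 0]], jaw=[0.6, 0.6, 0.6, 0.6, 0.6, 0.6, 0.6, 0.6, 0.6, 0.6, 0.6, 0.6, 0.6, 0.6])

```text
time: 8.07
tool_pos: [522.4, -169.8, 183.2]
tcp_rot: [179.7, -40.6, 100.0]
ft_force: [-0.1, 0.2, -0.1]
finger_gap: 51.3
grip_force: 0.0
```

```bash
python3 - <<'E'
from h import *
s=r.sense();print(s["time"],s["tool_pos"],s["tcp_rot"],s["finger_gap"],s["joint_pos"])
c=cam("wrist")
print(Ro.from_euler('xyz',s["tcp_rot"],degrees=True).as_matrix().round(3))
a=np.array([.161,-.851,.5]);e=np.array([542.7,-78.3,69.5])
print("end,origin",proj(c,[e,e-60*a]));p=[539.6,-57.3,100.7]
print(proj(c,place(p,[(-50,30,8),(-50,-30,8),(50,30,8),(50,-30,8)])))
im=c["img"].astype(float)*1.2
cv2.imwrite("pics/w2.png",cv2.resize(np.clip(im,0,255).astype(np.uint8)[:,:,::-1],(800,600)))
E
```

```text
8.075 [ 522.41138458 -169.80041277  183.16635324] [179.74172656 -40.63341413  99.98340542] 51.32562254993994 [-39.06526691  26.10982057  79.52879025  26.50816365 105.43907865
 -49.00182989]
[[-0.132  0.985 -0.108]
 [ 0.747  0.17   0.642]
 [ 0.651  0.003 -0.759]]
end,origin [[295.16932167 198.18687585]
 [288.22840746 163.4153152 ]]
[[260.586367   250.3455605 ]
 [320.91814005 249.51972614]
 [258.7131617  163.09873364]
 [311.84399569 162.53236468]]
```

View pics/w2.png

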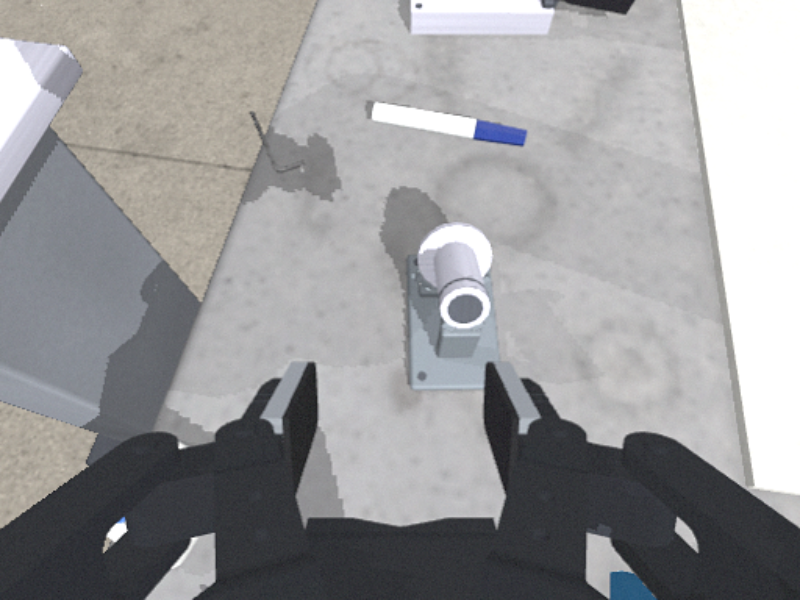

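The wrist view shows the body end at (465,307), about 2 px (about 2 mm) to the right of the prediction, with the flange behind it. I'll shift by 1.5 mm and approach along the tool axis.

>>> apply_moves(angular=[[0, 0, 0], [0, 0, 0], [0, 0, 0], [0, 0, 0], [0, 0, 0], [0, 0, 0], [0, 0, 0], [0, 0, 0], [0, 0, 0], [0, 0, 0], [0, 0, 0]], travel=[[0.156, 0.44, -0.475], [0.156, 0.44, -0.475], [0.156, 0.44, -0.475], [0.156, 0.44, -0.475], [0, 0, 0], [-0.04, 0.24, -0.285], [-0.04, 0.24, -0.285], [-0.04, 0.24, -0.285], [-0.04, 0.24, -0.285], [0, 0, 0], [0, 0, 0]], jaw=[0.6, 0.6, 0.6, 0.6, 0.6, 0.6, 0.6, 0.6, 0.6, 0.6, 0.6])

```text
time: 9.5
tool_pos: [541.7, -57.8, 61.1]
tcp_rot: [179.8, -40.7, 100.2]
ft_force: [-0.3, -0.8, -0.3]
finger_gap: 51.1
grip_force: 0.0
```

```bash
python3 - <<'E'
from h import *
s=r.sense();print(s["time"],s["tool_pos"],s["tcp_rot"],s["ft_force"])
c=cam("wrist")
a=np.array([.161,-.851,.5]);e=np.array([544.2,-78,70])
print("end,origin",proj(c,[e,e-60*a]))
im=c["img"][120:384,90:442].astype(float)*1.2
d=cam("side")["img"][170:269,220:352]*1.4
im=np.hstack([cv2.resize(im,(400,300)),cv2.resize(d,(400,300))])
cv2.imwrite("pics/w3.png",np.clip(im,0,255).astype(np.uint8)[:,:,::-1])
E
```

```text
9.5 [541.71841624 -57.76930132  61.05584955] [179.75395591 -40.67583965 100.20828384] [-0.28190075 -0.78745597 -0.3068897 ]
end,origin [[250.76353491 324.87903365]
 [250.83633799 218.99338883]]
```

View pics/w3.png

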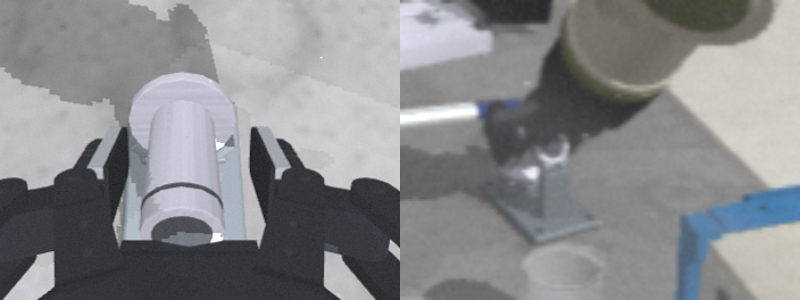

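Both fingers straddle the body and tips clear the flange. The body sits about 2.5 mm left of the finger midline (183 against 189). I'll correct that and close gently.

>>> apply_moves(angular=[[0, 0, 0], [0, 0, 0], [0, 0, 0], [0, 0, 0], [0, 0, 0], [0, 0, 0], [0, 0, 0], [0, 0, 0]], travel=[[-0.07, -0.06, 0.02], [0, 0, 0], [0, 0, 0], [0, 0, 0], [0, 0, 0], [0, 0, 0], [0, 0, 0], [0, 0, 0]], jaw=[0.6, 0.45, 0.38, 0.34, 0.3, 0.25, 0.2, 0.2], force=30)

```text
time: 10.6
tool_pos: [539.1, -60.1, 62.0]
tcp_rot: [179.7, -40.7, 100.2]
ft_force: [3.6, -0.4, 3.3]
finger_gap: 27.2
grip_force: 29.6
```

Gripped at 27.2 mm with 30 N. I'll lift it straight up, right it to a 15° lean, turn it and bring it near the pocket.

>>> apply_moves(angular=[[0, 0, 0], [0, 0, 0], [0, 0, 0], [0, 0, 0], [0, 0, 0], [-0.693, -0.12, 0], [-0.693, -0.12, 0], [-0.693, -0.12, 0], [-0.693, -0.12, 0], [-0.693, -0.12, 0], [-0.693, -0.12, 0], [-0.693, -0.12, 0], [-0.693, -0.12, 0], [0, 0, 0]], travel=[[0, 0, 0.1], [0, 0, 0.3], [0, 0, 0.7], [0, 0, 0.7], [0, 0, 0.7], [0, 0, 0.25], [0, 0, 0.25], [0, 0, 0.25], [0, 0, 0.25], [0, 0, 0.25], [0, 0, 0.25], [0, 0, 0.25], [0, 0, 0.25], [0, 0, 0]], jaw=[0.2, 0.2, 0.2, 0.2, 0.2, 0.2, 0.2, 0.2, 0.2, 0.2, 0.2, 0.2, 0.2, 0.2])

```text
time: 12.35
tool_pos: [538.8, -58.6, 243.1]
tcp_rot: [179.9, 4.3, 100.2]
ft_force: [0.4, 0.2, -1.2]
finger_gap: 26.9
grip_force: 29.6
```

>>> apply_moves(angular=[[0, 0, 0.806], [0, 0, 0.806], [0, 0, 0.806], [0, 0, 0.806], [0, 0, 0.806], [0, 0, 0.806], [0, 0, 0.806], [0, 0, 0.806], [0, 0, 0.806], [0, 0, 0.806], [0, 0, 0.806], [0, 0, 0.806], [0, 0, 0.806], [0, 0, 0.806], [0, 0, 0], [0, 0, 0]], travel=[[0.01, 0.647, 0.08], [0.01, 0.647, 0.08], [0.01, 0.647, 0.08], [0.01, 0.647, 0.08], [0.01, 0.647, 0.08], [0.01, 0.647, 0.08], [0.01, 0.647, 0.08], [0.01, 0.647, 0.08], [0.01, 0.647, 0.08], [0.01, 0.647, 0.08], [0.01, 0.647, 0.08], [0.01, 0.647, 0.08], [0.01, 0.647, 0.08], [0.01, 0.647, 0.08], [0, 0, 0], [0, 0, 0]], jaw=[0.2, 0.2, 0.2, 0.2, 0.2, 0.2, 0.2, 0.2, 0.2, 0.2, 0.2, 0.2, 0.2, 0.2, 0.2, 0.2])

```text
time: 14.35
tool_pos: [544.3, 301.3, 285.7]
tcp_rot: [-180.0, 4.2, -169.7]
ft_force: [0.9, 0.7, -1.9]
finger_gap: 27.3
grip_force: 29.8
```

```bash
python3 - <<'E'
from h import *
s=r.sense();print(s["time"],s["tool_pos"],s["tcp_rot"],s["ft_force"],s["finger_gap"],s["joint_pos"])
M=Ro.from_euler('xyz',s["tcp_rot"],degrees=True).as_matrix();print(M.round(3))
c=cam("wrist")
p=[519.3,297.5,10.2]
for n,P in dict(c=(0,0,17),top=(0,0,22),l1=(20.5,11,30.5),l2=(20.5,-11,30.5),cFR=(-65,-56,22),cFL=(-65,56,22),front=(-25.5,0,22),R=(0,-25.5,22),L=(0,25.5,22)).items(): print(n,proj(c,place(p,P)).round(1)*1.5625)
np.save("w4.npy",np.hstack([c["R"],c["t"][:,None]]))
im=c["img"].astype(float)*1.1
cv2.imwrite("pics/w4.png",cv2.resize(np.clip(im,0,255).astype(np.uint8)[:,:,::-1],(800,600)))
E
```

```text
14.35 [544.28713104 301.3238286  285.67555652] [-179.97482743    4.21083291 -169.73770508] [ 0.87470693  0.69482346 -1.91680675] 27.33564125991042 [ 24.8422813    6.66613482  83.1833902   -1.08600969  86.0818019
 -75.3833635 ]
[[-0.981 -0.178  0.072]
 [-0.178  0.984  0.013]
 [-0.073 -0.    -0.997]]
c [[400.78125 192.8125 ]]
top [[400.78125 193.75   ]]
l1 [[415.46875 222.96875]]
l2 [[386.09375 222.96875]]
cFR [[321.5625 100.625 ]]
cFL [[480.    100.625]]
front [[400.78125 158.4375 ]]
R [[366.71875 193.75   ]]
L [[434.6875 193.75  ]]
```

View pics/w4.png

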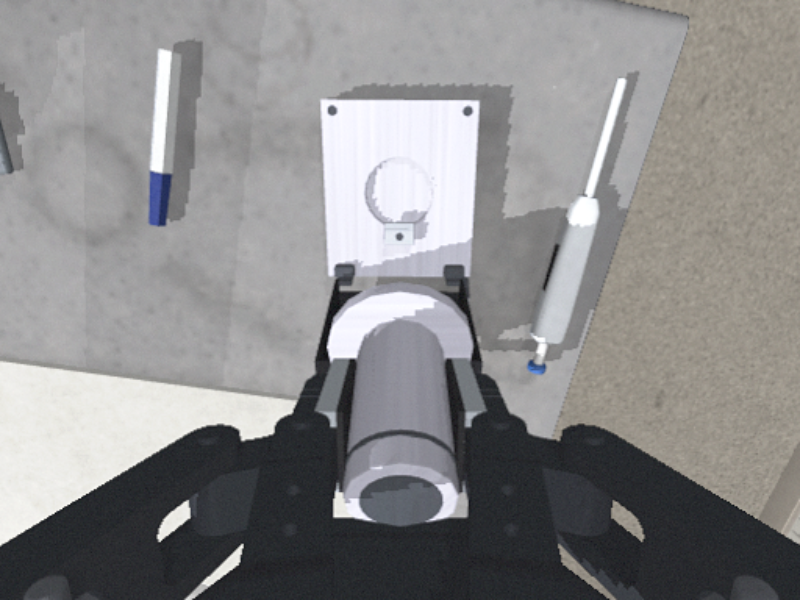

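The pocket centre is at about (399.5,192) and the lip's front edge at row 222. The plate corners are about 1 px left of the prediction. The held carrier has its flange at columns 328–472 (top row 284) and its body end at about (401,498). I'll fit the carrier's pose in the tool from these.

```bash
cat >car.py <<'E'
from h import *
# tool frame: back dir b=-z, t = +x tool ; carrier origin = TCP + ob*b + ot*t ; axis = cos(g) b - sin(g) t
def circ(q,h,rad,M,tcp):
    ob,ot,g=q[0],q[1],np.radians(q[2]);b=-M[:,2];t=M[:,0];y=M[:,1]
    ax=np.cos(g)*b-np.sin(g)*t;e=np.sin(g)*b+np.cos(g)*t
    w=np.linspace(0,2*np.pi,73)[:,None]
    return tcp+ob*b+ot*t+h*ax+rad*(np.cos(w)*e+np.sin(w)*y)
E
python3 - <<'E'
from car import *
s=r.sense();M=Ro.from_euler('xyz',s["tcp_rot"],degrees=True).as_matrix();tcp=s["tool_pos"]
c=cam("wrist");k=1.5625
def feat(q):
    f=np.vstack([proj(c,circ(q,h,24,M,tcp))*k for h in(0,6)]);f6=proj(c,circ(q,6,24,M,tcp))*k;e=proj(c,circ(q,60,14,M,tcp))*k
    return np.array([f[:,1].min(),np.ptp(f[:,0]),np.ptp(e[:,0]),e[:,1].max(),(e[:,1].max()+e[:,1].min())/2])
obs=np.array([284,144,123,526,498.]);q0=[-38.6,11.2,19.3]
print(feat(q0))
f=lambda q:np.r_[(feat(q)-obs)/[1.5,1.5,2,3,3],(q[0]+38.6)/3,(q[1]-11.2)/3,(q[2]-19.3)/4]
z=least_squares(f,q0);print(z.x,feat(z.x))
print("mid cols",proj(c,circ(z.x,6,24,M,tcp))[:,0].mean()*k)
E
```

```text
[273.15026529 148.32852487 119.39720764 527.5653887  491.79229127]
[-40.17440345   6.98933166  16.11224863] [283.04777083 145.99103252 118.50333534 532.3183283  494.07190389]
mid cols 398.85830596886734
```

The fit gives the carrier origin about 39.5 mm ahead of the TCP with a relative tilt of about 17°. I'll lower it to hover just in front of the lip and look once more.

>>> apply_moves(angular=[[-0.044, 0.246, 0], [0, 0, 0], [0, 0, 0], [0, 0, 0], [0, 0, 0], [0, 0, 0], [0, 0, 0], [0, 0, 0], [0, 0, 0], [0, 0, 0], [0, 0, 0], [0, 0, 0], [0, 0, 0]], travel=[[-0.068, -0.013, -0.3], [-0.068, -0.013, -0.464], [-0.068, -0.013, -0.464], [-0.068, -0.013, -0.464], [-0.068, -0.013, -0.464], [-0.068, -0.013, -0.464], [-0.068, -0.013, -0.464], [-0.068, -0.013, -0.464], [-0.068, -0.013, -0.464], [-0.068, -0.013, -0.464], [0, 0, -0.3], [0, 0, 0], [0, 0, 0]], jaw=[0.2, 0.2, 0.2, 0.2, 0.2, 0.2, 0.2, 0.2, 0.2, 0.2, 0.2, 0.2, 0.2])

```text
time: 16.08
tool_pos: [517.8, 297.3, 96.2]
tcp_rot: [-180.0, 2.4, -169.6]
ft_force: [1.1, 1.1, -1.1]
finger_gap: 27.4
grip_force: 29.8
```

```bash
python3 - <<'E'
from car import *
s=r.sense();M=Ro.from_euler('xyz',s["tcp_rot"],degrees=True).as_matrix();tcp=s["tool_pos"];print(tcp,s["tcp_rot"],s["ft_force"])
p=[518.95,296.6,10.2]
a=np.radians(10.2);d=tcp[:2]-p[:2];print("stage",d@[np.cos(a),np.sin(a)],d@[-np.sin(a),np.cos(a)])
c=cam("wrist");A=cam("side");S=cam("scene")
print("wrist lip",proj(c,place(p,[(20.5,11,30.5),(20.5,-11,30.5),(-65,-56,22),(-65,56,22),(0,0,17)])))
out=[c["img"][60:324,80:432]]
print("side lip,plate",proj(A,place(p,[(20.5,-11,30.5),(0,0,17),(0,0,22)])).round(1).tolist(),"scene",proj(S,place(p,[(20.5,-11,30.5),(0,0,17)])).round(1).tolist())
u=proj(A,place(p,(0,0,40)))[0].astype(int);v=u-[60,45]
out.append(A["img"][v[1]:v[1]+90,v[0]:v[0]+120]);print("side crop",v)
for q in([-39.5,8.5,17.5],[-38.6,11.2,19.3],[-40.2,7,16.1]):
    e=proj(A,circ(q,60,14,M,tcp));f=proj(A,circ(q,0,24,M,tcp));print(q,e.mean(0),f.min(0),f.max(0),"wrist",proj(c,circ(q,6,24,M,tcp)).min(0))
m=np.hstack([cv2.resize(x,(400,300),interpolation=cv2.INTER_CUBIC) for x in out])
cv2.imwrite("pics/w5.png",np.clip(m*1.2,0,255).astype(np.uint8)[:,:,::-1])
E
```

```text
[517.75236275 297.33243073  96.17094233] [-179.9921536     2.39638994 -169.62399031] [ 1.08733565  1.08785669 -1.13910048]
stage -1.0490070137666863 0.9329383857897506
wrist lip [[271.16631297 243.74993328]
 [236.44746755 243.6845229 ]
 [156.83552004 103.00448179]
 [350.9380308  103.43407861]
 [253.94189853 205.94049308]]
side lip,plate [[230.7, 175.2], [223.3, 179.2], [223.3, 177.7]] scene [[193.0, 158.4], [185.5, 164.4]]
side crop [163 127]
[-39.5, 8.5, 17.5] [224.58549153 149.03582955] [212.76357285 165.13633164] [228.15005864 170.43188248] wrist [208.20190767 185.14948708]
[-38.6, 11.2, 19.3] [224.30371298 148.99693207] [211.97259217 164.98369139] [227.27867833 170.40817717] wrist [207.73770387 181.20492222]
[-40.2, 7, 16.1] [224.62036718 149.11734474] [213.20061206 165.2813319 ] [228.64451414 170.50763756] wrist [208.51036961 186.94655469]
```

View pics/w5.png

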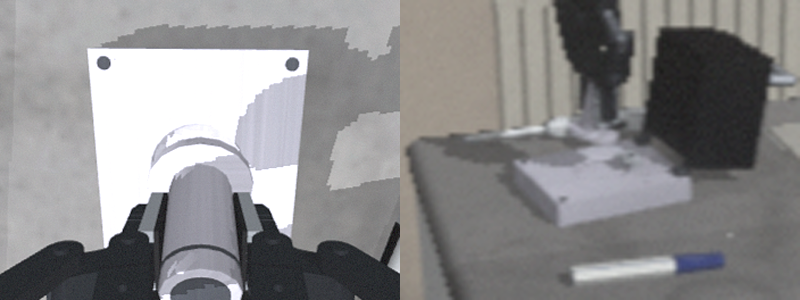

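The wrist view has the flange top row at about 185 px, matching the fit, and the plate corners within 1 px. The flange seems slightly to the right (stage +y) of the pocket. I'll measure that with edge profiles.

```bash
python3 - <<'E'
from car import *
c=cam("wrist");g=cv2.GaussianBlur(cv2.cvtColor(c["img"],cv2.COLOR_RGB2GRAY),(3,3),0).astype(int)
for row in(112,120,190,196,202,208,225,240):
    d=np.gradient(g[row].astype(float));i=[j for j in range(150,360) if abs(d[j])>9 and abs(d[j])==abs(d[j-2:j+3]).max()]
    print(row,[(j,int(d[j])) for j in i])
s=r.sense();M=Ro.from_euler('xyz',s["tcp_rot"],degrees=True).as_matrix();tcp=s["tool_pos"];q=[-39.5,8.5,17.5]
print([ (proj(c,circ(q,h,ra,M,tcp)).min(0).round(1),proj(c,circ(q,h,ra,M,tcp)).max(0).round(1)) for h,ra in((0,24),(6,24),(30,14),(60,14))])
p=[518.95,296.6,10.2];w=np.linspace(0,6.28,100)
e=proj(c,place(p,np.c_[25.5*np.cos(w),25.5*np.sin(w),22+0*w]));print(e.min(0),e.max(0))
E
```

```text
112 [(157, 27), (165, -50), (176, 44), (332, -43), (342, 40), (350, -39)]
120 [(158, 32), (168, -29), (174, 27), (332, -41), (341, 38), (349, -38)]
190 [(164, 30), (216, -26), (235, 16), (276, -19), (287, 24), (290, -16), (343, -19)]
196 [(164, 26), (213, -23), (224, 15), (278, -11), (285, -11), (286, -11), (288, -11), (293, 17), (342, -20)]
202 [(165, 32), (212, -24), (218, 19), (258, -10), (294, -13), (298, 20), (342, -18)]
208 [(165, 25), (166, 25), (211, -9), (241, -20), (300, 27), (304, -20), (313, 10), (318, -14), (327, 17), (341, -42)]
225 [(167, 29), (229, -39), (283, 17), (302, 21), (339, -35)]
240 [(168, 28), (200, -45), (209, 17), (221, -25), (227, 28), (285, -29), (291, 25), (304, -18), (312, 45), (338, -40)]
[(array([209.7, 179.3]), array([300.9, 252. ])), (array([208.2, 185.8]), array([302.3, 259.6])), (array([223.9, 235.6]), array([286.5, 281. ])), (array([217., 293.]), array([293.1, 340.5]))]
[214.05643474 170.26028531] [293.8784363  245.00245466]
```

The carrier is about 1.4 mm to the stage +y side. I'll correct that and lower it to the slide height.

>>> apply_moves(angular=[[0, 0, 0], [0, 0, 0], [0, 0, 0], [0, 0, 0], [0, 0, 0], [0, 0, 0], [0, 0, 0], [0, 0, 0], [0, 0, 0]], travel=[[0, -0.034, -0.1], [0, 0, -0.15], [0, 0, -0.15], [0, 0, -0.1], [0, 0, -0.1], [0, 0, -0.07], [0, 0, -0.05], [0, 0, -0.05], [0, 0, 0]], jaw=[0.2, 0.2, 0.2, 0.2, 0.2, 0.2, 0.2, 0.2, 0.2])

```text
time: 17.4
tool_pos: [517.1, 295.7, 64.6]
tcp_rot: [-180.0, 2.3, -169.6]
ft_force: [-0.6, -0.3, -1.2]
finger_gap: 27.3
grip_force: 29.8
```

>>> apply_moves(angular=[[0, 0, 0], [0, 0, 0], [0, 0, 0], [0, 0, 0], [0, 0, 0], [0, 0, 0], [0, 0, 0]], travel=[[0, 0, -0.02], [0.035, 0.006, 0], [0.035, 0.006, 0], [0.035, 0.006, 0], [0.035, 0.006, 0], [0.035, 0.006, 0], [0, 0, 0]], jaw=[0.2, 0.2, 0.2, 0.2, 0.2, 0.2, 0.2])

```text
time: 18.27
tool_pos: [524.3, 296.9, 63.9]
tcp_rot: [-180.0, 2.3, -169.6]
ft_force: [-0.8, -0.4, -1.2]
finger_gap: 27.3
grip_force: 29.8
```

>>> apply_moves(angular=[[0, 0, 0], [0, 0, 0], [0, 0, 0]], travel=[[0.025, 0.005, 0], [0.025, 0.005, 0], [0, 0, 0]], jaw=[0.2, 0.2, 0.2])

```text
time: 18.65
tool_pos: [526.2, 297.4, 63.9]
tcp_rot: [-180.0, 2.3, -169.6]
ft_force: [0.0, 0.6, -1.0]
finger_gap: 27.1
grip_force: 29.8
```

>>> apply_moves(angular=[[0, 0, 0], [0, 0, 0], [0, 0, 0]], travel=[[0.02, 0.003, 0], [0.01, 0.002, 0], [0, 0, 0]], jaw=[0.2, 0.2, 0.2])

```text
time: 19.02
tool_pos: [527.1, 297.5, 63.8]
tcp_rot: [-180.0, 2.3, -169.6]
ft_force: [-2.0, -0.7, 0.9]
finger_gap: 27.2
grip_force: 29.8
```

>>> apply_moves(angular=[[0, 0, 0], [0, 0, 0], [0, 0, 0]], travel=[[0.015, 0.003, 0], [0.01, 0.002, 0], [0, 0, 0]], jaw=[0.2, 0.2, 0.2])

```text
time: 19.4
tool_pos: [527.5, 297.6, 63.7]
tcp_rot: [-180.0, 2.2, -169.6]
ft_force: [-5.9, -1.7, 4.5]
finger_gap: 27.1
grip_force: 30.1
```

The flange touched the wall with about 6 N, at the x expected. I'll work out the let-down arc about the far edge.

```bash
python3 - <<'E'
from h import *
g=17.8;ob,ot=-39.5,9.4;a=np.radians(10.2)
def T(L):
    l=np.radians(L);m=np.radians(L-g);b=np.array([np.sin(m),np.cos(m)]);t=np.array([-np.cos(m),np.sin(m)])
    o=np.array([24.9-24*np.cos(l)-6*np.sin(l),24*np.sin(l)+0.6*L/15.5])
    return o-ob*b-ot*t
L=np.linspace(15.5,0,11);X=np.array([T(l) for l in L]);D=np.diff(X,axis=0)/40
print("start",X[0],"now",np.array([*( (r.sense()["tool_pos"][:2]-[518.95,296.6])@np.array([[np.cos(a)],[np.sin(a)]])),r.sense()["tool_pos"][2]-17]))
print(np.c_[D[:,0]*np.cos(a),D[:,0]*np.sin(a),D[:,1]].round(3).tolist())
w=-1.55/8;print("rot",[-np.sin(a)*w,np.cos(a)*w])
E
```

```text
start [ 7.97666038 46.85913848] now [ 8.55247162 46.66955782]
[[-0.027, -0.005, -0.012], [-0.026, -0.005, -0.013], [-0.026, -0.005, -0.014], [-0.026, -0.005, -0.015], [-0.025, -0.005, -0.016], [-0.025, -0.004, -0.016], [-0.025, -0.004, -0.017], [-0.024, -0.004, -0.018], [-0.024, -0.004, -0.019], [-0.023, -0.004, -0.019]]
rot [np.float64(0.03431016843691927), np.float64(-0.19068789904404063)]
```

>>> apply_moves(angular=[[0, 0, 0], [0.034, -0.19, 0], [0.034, -0.19, 0], [0.034, -0.19, 0], [0.034, -0.19, 0], [0.034, -0.19, 0], [0, 0, 0]], travel=[[-0.015, -0.003, 0], [-0.027, -0.005, -0.012], [-0.026, -0.005, -0.013], [-0.026, -0.005, -0.014], [-0.026, -0.005, -0.015], [-0.025, -0.005, -0.016], [0, 0, 0]], jaw=[0.2, 0.2, 0.2, 0.2, 0.2, 0.2, 0.2])

```text
time: 20.27
tool_pos: [521.9, 296.5, 61.2]
tcp_rot: [-179.9, 10.1, -169.6]
ft_force: [-7.1, -2.1, 4.6]
finger_gap: 27.6
grip_force: 30.5
```

>>> apply_moves(angular=[[0, 0, 0], [0.034, -0.19, 0], [0.034, -0.19, 0], [0.034, -0.19, 0], [0, 0, 0]], travel=[[-0.02, -0.004, 0], [-0.025, -0.004, -0.014], [-0.025, -0.004, -0.015], [-0.024, -0.004, -0.016], [0, 0, 0]], jaw=[0.2, 0.2, 0.2, 0.2, 0.2])

```text
time: 20.9
tool_pos: [518.6, 295.9, 59.4]
tcp_rot: [-179.9, 14.8, -169.6]
ft_force: [-4.2, -1.8, 2.6]
finger_gap: 27.4
grip_force: 30.4
```

>>> apply_moves(angular=[[0.034, -0.19, 0], [0.034, -0.19, 0], [0, 0, 0]], travel=[[-0.028, -0.005, -0.018], [-0.026, -0.005, -0.018], [0, 0, 0]], jaw=[0.2, 0.2, 0.2])

```text
time: 21.28
tool_pos: [516.5, 295.6, 58.0]
tcp_rot: [-179.9, 17.9, -169.6]
ft_force: [-4.5, -3.4, 5.1]
finger_gap: 27.4
grip_force: 30.4
```

```bash
python3 - <<'E'
from car import *
s=r.sense();M=Ro.from_euler('xyz',s["tcp_rot"],degrees=True).as_matrix();tcp=s["tool_pos"];print(s["ft_force"],s["wrist_torque"],s["time"])
c=cam("wrist");p=[518.95,296.6,10.2];k=800/300
w=np.linspace(0,6.28,100)
e=proj(c,place(p,np.c_[25.5*np.cos(w),25.5*np.sin(w),22+0*w]));f=proj(c,place(p,np.c_[24*np.cos(w),24*np.sin(w),23+0*w]))
print("pocket rim",e.min(0),e.max(0),"seated flange top",f.min(0),f.max(0),"body end",proj(c,place(p,(0,0,77))))
m=c["img"][100:325,105:405];A=cam("side")
cv2.imwrite("pics/w6.png",cv2.resize(m,(800,600),interpolation=cv2.INTER_CUBIC)[:,:,::-1])
E
```

```text
[-4.48512178 -3.3753292   5.09835987] [-0.32890571  0.70965993 -0.07760524] 21.275
pocket rim [206.85933471 178.58804676] [306.52101949 257.16843386] seated flange top [209.56545169 182.42606629] [303.81570614 256.50859294] body end [[256.73379647 314.6704058 ]]
```

View pics/w6.png

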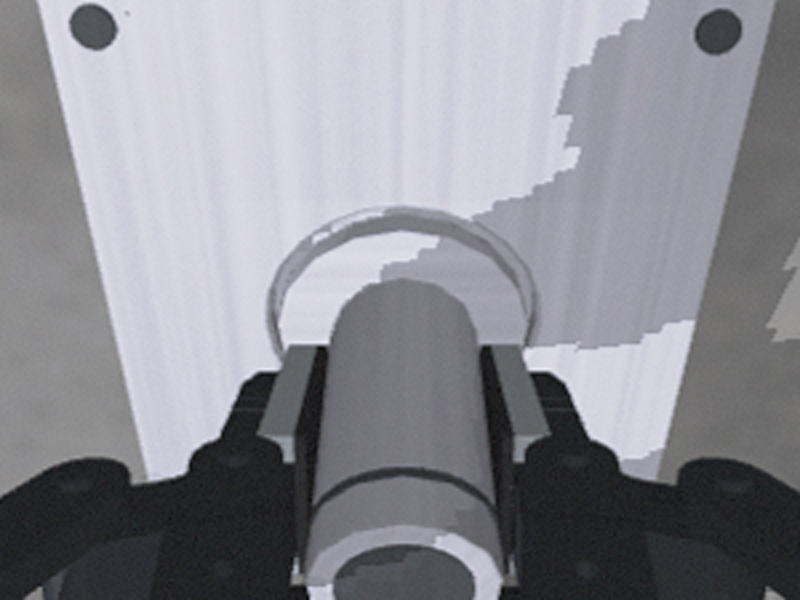

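The flange sits inside the pocket rim with an even gap (arc at 270–535), and forces are only about 5 N. I'll release and back away.

>>> apply_moves(angular=[[0, 0, 0], [0, 0, 0], [0, 0, 0], [0, 0, 0], [0, 0, 0], [0, 0, 0], [0, 0, 0]], travel=[[-0.005, 0, 0], [0, 0, 0], [0, 0, 0], [0, 0, 0], [0, 0, 0], [0, 0, 0], [0, 0, 0]], jaw=[0.32, 0.34, 0.37, 0.42, 0.5, 0.6, 0.6])

```text
time: 22.25
tool_pos: [516.4, 295.6, 57.8]
tcp_rot: [-179.9, 17.8, -169.6]
ft_force: [-0.7, -0.7, 0.5]
finger_gap: 51.2
grip_force: 0.0
```

>>> apply_moves(angular=[[0, 0, 0], [0, 0, 0], [0, 0, 0], [0, 0, 0], [0, 0, 0], [0, 0, 0], [0, 0, 0]], travel=[[-0.06, -0.01, 0.19], [-0.15, -0.03, 0.48], [-0.27, -0.05, 0.86], [-0.27, -0.05, 0.86], [-0.27, -0.05, 0.86], [0, 0, 0], [0, 0, 0]], jaw=[0.6, 0.6, 0.6, 0.6, 0.6, 0.6, 0.6])

```text
time: 23.12
tool_pos: [475.5, 287.9, 187.7]
tcp_rot: [-179.9, 17.8, -169.6]
ft_force: [0.2, 0.6, -0.7]
finger_gap: 51.3
grip_force: 0.0
```

```bash
python3 - <<'E'
from car import *
s=r.sense();print(s["tool_pos"],s["tcp_rot"],s["time"],s["ft_force"])
c=cam("wrist");p=[518.95,296.6,10.2];w=np.linspace(0,6.28,60)
for n,rad,z in(("flange top",24,23),("body end",14,77),("rim",25.5,22)):
    e=proj(c,place(p,np.c_[rad*np.cos(w),rad*np.sin(w),z+0*w]));print(n,e.min(0).round(1),e.max(0).round(1))
g=cv2.cvtColor(c["img"],cv2.COLOR_RGB2GRAY)
im=c["img"].copy()
for rad,z,col in((24,23,(255,0,0)),(14,77,(0,255,0))):
    e=proj(c,place(p,np.c_[rad*np.cos(w),rad*np.sin(w),z+0*w]))
    for x,y in e.round().astype(int): im[np.clip(y,0,383),np.clip(x,0,511)]=col
A=cam("side")["img"][120:210,160:280];S=cam("scene")["img"][110:200,130:250]
B=im[100:340,100:420]
m=np.hstack([cv2.resize(B,(400,300),interpolation=cv2.INTER_CUBIC)]+[cv2.resize(x,(400,300),interpolation=cv2.INTER_CUBIC) for x in(A,)])
cv2.imwrite("pics/end.png",m[:,:,::-1]);cv2.imwrite("pics/end_s.png",S[:,:,::-1])
E
```

```text
[475.48212954 287.94397626 187.7403787 ] [-179.91319287   17.7804993  -169.6017865 ] 23.125 [ 0.21180134  0.62674389 -0.70038232]
flange top [231.  147.4] [283.  192.8]
body end [239.1 189.9] [275.  219.1]
rim [229.5 145.3] [284.5 193.5]
```

View pics/end.png

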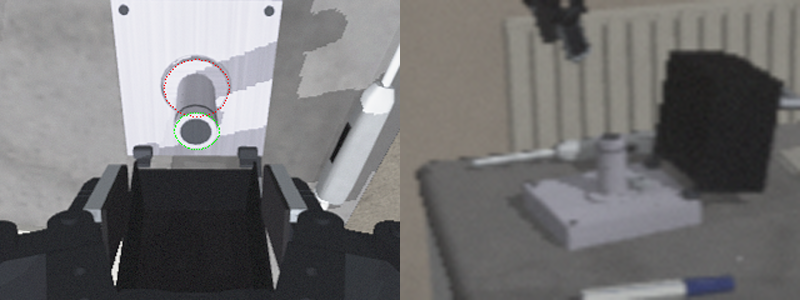

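The seated-carrier outline lies right on the flange (red, around (197,88)) and the body end (green, around (197,131)). The carrier stands upright in the side view, the hood is open and the marker is where it was. I'm handing in.

```bash
python3 -c "
from bench import r
print(r.hand_in())"
```

```text
the job is handed in; nothing more can be done
None
```

The hood is open and staying open, the carrier is seated upright under the lip and released, the marker and beaker were left alone, and the job was handed in at about 23 s (no verdict was shown).

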